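# Park and lock a bench compressor just past compression

### The job

Lock the bench compressor for servicing. Turn its flywheel slowly clockwise (the way of the arrow) by the black finger grip, feeling the resistance rise to the compression peak, and stop just past that peak, where it is clearly easing off. Then let go and press the red locking pin gently down until it is fully home; never turn the flywheel with the pin pushed down, and leave the bottle and the bolt tray where they are.

Things in the scene. Friction and masses are not known exactly. Their poses are not given: they have to be found in the camera images.
- compressor: The compressor, fixed to the bench: origin on the flywheel's vertical axis, at table height; x along the finned cylinder (away from the robot at yaw 0), y to the robot's left, z up. Blue round shroud, 236 mm in diameter, top 150 mm above the table, open in the middle (168 mm) so that the finned flywheel shows; blue belt guard and motor on the -y side. A white arrow on the shroud points clockwise.
- hub (a point): Centre of the steel crank arm's hub, on the flywheel's vertical axis, 158 mm above the table, level with the arm's upper face. A nut stands 9 mm above it.
- grip_centre (a point): Centre of the black upright finger grip, a cylinder 22 mm in diameter and 48 mm tall, centre 192 mm above the table and 65 mm from the hub's axis, on the end of the crank arm. It spins freely on its own pin, so the hand need not turn as it goes round. The arm is clamped to the flywheel at an angle that is unknown and differs each time, so its direction does not tell where compression is.
- crank_arm (a joint): Turn of the crank arm with the flywheel, rad, growing clockwise seen from above; at 0 the arm points 0.58 rad counter-clockwise of the compressor's x. Starts at 0 to 0.5. Kept turning it drags with about 0.37 N m; at compression this rises within 0.5 rad to some 0.68, then is back at 0.37 about 0.5 rad past the peak, and lower on. The peak lies 0.5 to 3.9 rad clockwise of the start. It stays where left.
- pin_top (a point): Centre of the flat top of the red locking pin's head (disc 18 mm in diameter, 8 mm high) on the shroud's rim, 97 mm from the hub's axis on the compressor's +y side, 178 mm above the table when up and 164 mm when fully home.
- lockpin (a joint): How far the locking pin is pressed down, m: 0 up, 0.014 fully home on its stop. It slides with about 3 N of friction and stays where it is left. It drops into a pocket of the flywheel's hidden rim only when the flywheel stands about 0.2 to 0.55 rad past the peak of resistance; elsewhere solid steel stops it after 3 mm. It bends if pressed with 30 N.
- bottle: Green drinking bottle, 66 mm in diameter, 215 mm tall, standing; origin at the centre of its underside. To be left alone.
- bolt_tray: Shallow grey open tray with a few bolts, 110 x 80 x 22 mm; origin at the centre of its underside. To be left alone.

How it is judged (in metres and radians):
At the end, for the whole second after the job is handed in: The locking pin is pressed home (at least 11.5 of its 14 mm), which it can be only with the flywheel standing just past the compression peak, the flywheel is at rest and everything is released (value of joint lockpin above 0.0115 m and velocity of joint crank_arm between -0.05 and 0.05 rad/s); the robot touches nothing.
It fails at once if the flywheel is turned while the locking pin is pushed down (pin more than 2 mm down, arm turning faster than 0.25 rad/s) (value of joint lockpin above 0.002 m and (velocity of joint crank_arm above 0.25 rad/s or velocity of joint crank_arm below -0.25 rad/s)).
It fails at once if the flywheel is spun instead of turned slowly (faster than 3 rad/s) (velocity of joint crank_arm above 3 rad/s).
It fails at once if the flywheel is turned backwards, against the arrow, to more than 0.5 rad behind the arm's zero (value of joint crank_arm below -0.5 rad).
It fails at once if the locking pin is pressed with more than 30 N by the fingers (contact force between the fingers and lockpin above 30 N).
It fails at once if the bottle or the bolt tray is moved by more than 30 mm (distance of any of bottle, bolt_tray from where it was at the start of the episode above 0.03 m).
It also fails if it takes over 72 s, if anything falls off the work surface, if the arm or the gripper's body presses on something with over 40 N, if the wrist force passes 120 N, or if a joint passes its speed limit or range.

### The arm

A 6-joint arm with a two-finger parallel gripper is mounted at the origin on the work surface. World frame = base frame: x ahead of the robot, y to its left, z up, the work surface at z = 0. Lengths are in m, angles in degrees, forces in N, time in s.
With the tool pointing down it reaches from about 0.375 to 0.9 m from the base axis. Payload 3.1 kg.
Tool frame: the origin (TCP) lies between the finger pads; the fingertips stand 22 mm ahead of it and the grasp point (between the pads) lies 3 mm ahead of it (bot.tip_extent is the distance from the TCP to the fingertips, in m); y points along the fingers, z is the direction in which the jaws open and shut, and the axes are right-handed (so a half turn about y gives the same grasp; the last joint's range is limited). The gripper opens to 87 mm and grips with 3 to 60 N. Pads are 19 mm wide; open, the fingers measure 117 mm over their backs; the gripper's body (75 mm by 190 mm) begins 51 mm behind the grasp point.
Start: joints at [62.481, 30.224, 82.088, -0, 67.689, -10.227], TCP at [0.186, 0.597, 0.245] pointing down, gripper open.
Joint ranges: [-176.69, 176.69], [-43.24, 126.21], [12.49, 139.97], [-82, 262], [0, 151.66], [-163.58, 163.58]. Speed limits (degrees/s): [159.86, 159.86, 180, 180, 180, 180].

### API

Orientations are given as a 3x3 rotation matrix whose columns are the frame's x, y, z axes.
In Python, from rig import bot, eyes, models gives the robot as it stands. The module is installed in compiled form; this text tells all that it offers.
- The arm moves only by the tool arm_command, never from a script. Its arguments are lists of equal length, an entry for each row: "translation": the shift along the tool's x, y, z each as a share of 0.08 m, from -1 to 1, a list of three; "rotation": the turn, a rotation vector about the tool's x, y, z each as a share of 60 degrees, from -1 to 1, a list of three; "grip": the closure, from -1 (fully open) to 1 (shut), so that 0 is half open. In form: {"translation": [[x, y, z], ...], "rotation": [[rx, ry, rz], ...], "grip": [grip, ...]}. A call has 1 to 5 rows; each row is the pose to reach, as a shift and turn from the pose commanded when the call began, along the tool's axes at that moment; what a row does not reach only later rows make up. A row lasts 1/10 s, in which the tool goes at most 50 mm and 8.59 degrees, less where a joint would pass 70% of its speed; a pose out of reach is approached as far as the arm can. A call with a number of a shift or a turn outside -1 to 1 is refused whole. A call with a gripper value outside its range is refused whole. The fingers move at their own pace and stop on an object; the grip force is fixed at half the most. Time passes only in rows, so rows that repeat a pose let the fingers close. It gives the time, the measured TCP pose, the force and the opening at its end, in the units of the state.
- bot.read_state(): the state, without advancing time (a new reading comes with each control period).
- eyes.capture(name): name is "scene" or "top" or "wrist"; returns a dict with "image" (420x560x3 uint8, blue, green, red), "mtx" (3x3 intrinsics, pixels), "rvec" (rotation vector, rad) and "tvec" (3), from world to camera coordinates, as OpenCV has them; the wrist camera has in their place "hand_eye" (4x4, takes a point from camera to tool coordinates, whose origin is the TCP and whose axes are the tool frame's). Camera axes: x right, y down, z forward; pixel columns grow to the right and rows downward; lengths in m; the calibration is good to about 2 mm. A picture is of the moment at which its call begins: read the wrist's pose just before it. There is no depth.
- bot.hand_in(): hands the job in, once; it reports no verdict.
Trained networks look in the newest picture that a camera, given by its name, has taken for a name from the list of things; names that differ only in an ending like _2 or _b are one class to them, and where a whole thing is asked for, a point or a joint stands for the part that bears it (a point fixed in the world has none). Each returns a list of dicts, best first, with "conf" (0 to 1); they miss things now and then, are a little off and sometimes report something else, mostly with a low value. They report only what shows in the picture. A call takes as long as a camera call.
- models.recognise(camera, thing): "extent" ([left, top, right, bottom] as shares, 0 to 1, of the picture: columns of its width, rows of its height, round what is visible of it).
- models.spot_point(camera, thing): "point" ([column, row] as shares, 0 to 1, of the picture: columns of its width, rows of its height: a listed point, or the origin of a listed thing).
The state is a dict: "time_s": time; "joint_positions": joint angles; "qvel": joint speeds; "tau": joint torques, N m; "position": TCP position; "tcp_rot": TCP orientation; "force": force on the tool from outside, world axes, zero at the start; "moment": the same for the moment, N m; "opening": opening from 0.0 (shut) to 1.0 (fully open).
Only numpy, scipy, OpenCV 4.12 (cv2) and the standard library are available. Lean on these libraries where they do the work, as an engineer would, in place of code of your own. Each camera call takes 0.05 s, during which the arm holds its last target. There are 200 camera calls.

## Working session

There is one attempt and no reset: what is moved stays moved. The work goes in short steps, Python scripts to look and compute and a tool call to move; the robot and the scene stay as the last step left them, time stands still between calls to the robot, and variables do not carry over. Pictures are saved under pics/ and viewed, about 8 in all and at most 12, crops included, and the job is handed in when it is done.

Besides the shell and the picture viewer there is one more tool, called after ">>>" as name(argument=value, ...) on one line, values as JSON. arm_command: Moves the arm, as the interface text tells. Shift numbers are shares of 0.08 m and turn numbers shares of 60 degrees, none past 1 either way. Its arguments: {"type":"object","properties":{"translation":{"type":"array"},"rotation":{"type":"array"},"grip":{"type":"array"}},"required":["translation","rotation","grip"]}

```bash
mkdir -p pics
cat > h.py <<'E'
import numpy as np, cv2
from rig import bot, eyes, models
def ray(c,uv):
    R=cv2.Rodrigues(np.array(c["rvec"],float))[0]; t=np.array(c["tvec"],float).ravel()
    d=R.T@np.linalg.inv(c["mtx"])@np.array([uv[0],uv[1],1.]); return -R.T@t,d
def atz(c,uv,z):
    o,d=ray(c,uv); return o+d*(z-o[2])/d[2]
def proj(c,p):
    return cv2.projectPoints(np.array([p],float),np.array(c["rvec"],float),np.array(c["tvec"],float),c["mtx"],None)[0].ravel()
E
python3 - <<'E'
from h import *
np.set_printoptions(precision=4,suppress=True)
s=bot.read_state(); print(s["time_s"],s["position"],s["tcp_rot"],s["force"],s["opening"],bot.tip_extent)
Z=dict(hub=.158,grip_centre=.192,pin_top=.178,compressor=0,bottle=0,bolt_tray=0)
for n in("top","scene"):
    c=eyes.capture(n); cv2.imwrite(f"pics/{n}0.png",c["image"])
    for k,z in Z.items():
        for r in models.spot_point(n,k)[:2]:
            uv=np.array(r["point"])*[560,420]; print(n,k,round(r["conf"],2),uv,atz(c,uv,z))
E
```

```text
0.0 [0.1854 0.5961 0.2436] [[ 0.9548 -0.001   0.2972]
 [-0.2972 -0.0019  0.9548]
 [-0.0004 -1.     -0.0021]] [0.5528 0.3689 0.7987] 0.9981363013148267 0.022
top hub 0.65 [239.792 245.616] [0.5252 0.0694 0.158 ]
top hub 0.26 [123.312 207.396] [0.6124 0.351  0.158 ]
top grip_centre 0.61 [236.992 217.182] [0.59   0.0734 0.192 ]
top pin_top 0.66 [126.392 206.388] [0.613  0.3362 0.178 ]
top pin_top 0.38 [200.592 245.616] [0.5236 0.1584 0.178 ]
top compressor 0.95 [249.424 247.884] [0.5215 0.0614 0.    ]
top bottle 0.75 [446.992 246.414] [ 0.5334 -0.4719  0.    ]
top bolt_tray 0.91 [126.728 206.01 ] [0.6314 0.4021 0.    ]
scene hub 0.96 [322.616 203.994] [0.522  0.0597 0.158 ]
scene grip_centre 0.64 [429.688 297.402] [0.7664 0.3842 0.192 ]
scene grip_centre 0.61 [318.416 213.696] [0.5947 0.0662 0.192 ]
scene pin_top 0.38 [356.104 211.008] [0.5372 0.1598 0.178 ]
scene compressor 0.95 [321.384 238.098] [0.5164 0.0642 0.    ]
scene compressor 0.45 [325.92 206.01] [0.3744 0.0395 0.    ]
scene bottle 0.65 [173.208 201.39 ] [ 0.5253 -0.4624  0.    ]
scene bolt_tray 0.63 [430.808 300.09 ] [0.6343 0.4169 0.    ]
```

```bash
python3 -c "
import cv2,numpy as np
a=cv2.imread('pics/top0.png');b=cv2.imread('pics/scene0.png')
cv2.imwrite('pics/both0.png',cv2.resize(np.hstack([a,b]),(800,300)))"
```

```text
(no output)
```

View pics/top0.png

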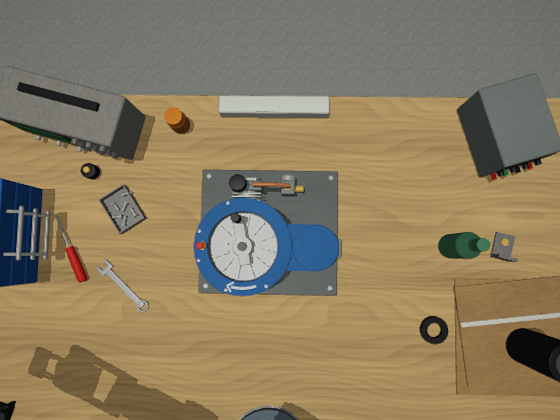

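View pics/scene0.png

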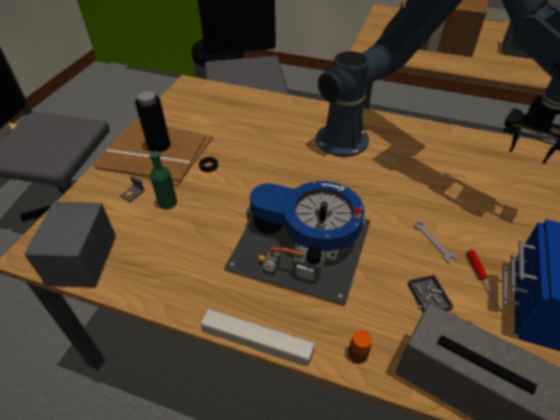

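Both views agree: hub near pixel (242,246) in the top view, grip at (236,218), pin at (201,245), and arrow at (240,287). The bottle and tray are well clear. I'll go above the compressor now.

>>> arm_command(translation=[[0.99,-1,-0.84],[0.99,-1,-0.84],[0.99,-1,-0.84]], rotation=[[0,0,0],[0,0,0],[0,0,0]], grip=[-1,-1,-1])

```text
time_s: 1.0
position: [0.2426, 0.5079, 0.3265]
tcp_rot: [[0.955, 0.002, 0.298], [-0.298, 0.001, 0.955], [0.001, -1.0, 0.002]]
force: [0.3, 1.2, 0.3]
opening: 1.0
```

>>> arm_command(translation=[[0.99,0,-0.84],[0.99,0,-0.84],[0.99,0,-0.84]], rotation=[[0,0,0],[0,0,0],[0,0,0]], grip=[-1,-1,-1])

```text
time_s: 1.3
position: [0.2993, 0.4174, 0.325]
tcp_rot: [[0.953, 0.001, 0.302], [-0.302, -0.002, 0.953], [0.002, -1.0, -0.002]]
force: [0.6, 1.1, -0.8]
opening: 1.0
```

>>> arm_command(translation=[[0.99,0,-0.84],[0.99,0,-0.84],[0.99,0,-0.84]], rotation=[[0,0,0],[0,0,0],[0,0,0]], grip=[-1,-1,-1])

```text
time_s: 1.6
position: [0.3551, 0.3305, 0.3247]
tcp_rot: [[0.953, 0.001, 0.302], [-0.302, -0.001, 0.953], [0.002, -1.0, -0.001]]
force: [-0.6, 0.6, 0.4]
opening: 1.004
```

>>> arm_command(translation=[[0.99,0,-0.84],[0.99,0,-0.84],[0.99,0,-0.84]], rotation=[[0,0,0],[0,0,0],[0,0,0]], grip=[-1,-1,-1])

```text
time_s: 1.9
position: [0.4112, 0.2432, 0.3248]
tcp_rot: [[0.953, 0.002, 0.302], [-0.302, -0.001, 0.953], [0.002, -1.0, -0.0]]
force: [-0.7, 0.7, -0.3]
opening: 1.0
```

>>> arm_command(translation=[[0.99,0,-0.84],[0.99,0,-0.84],[0.99,0,-0.84]], rotation=[[0,-0.29,0],[0,-0.29,0],[0,-0.29,0]], grip=[-1,-1,-1])

```text
time_s: 2.2
position: [0.4659, 0.1571, 0.3247]
tcp_rot: [[1.0, 0.002, -0.003], [0.003, -0.0, 1.0], [0.002, -1.0, -0.0]]
force: [0.4, 0.5, 0.5]
opening: 0.998
```

Run:
```python
from h import *
np.set_printoptions(precision=4,suppress=True)
s=bot.read_state(); print(s["time_s"],s["position"],s["tcp_rot"],s["force"])
c=eyes.capture("wrist"); cv2.imwrite("pics/w1.png",c["image"])
H=np.array(c["hand_eye"]); T=np.eye(4);T[:3,:3]=s["tcp_rot"];T[:3,3]=s["position"]; M=T@H
print(M)
for k,z in dict(hub=.158,grip_centre=.192,pin_top=.178).items():
    for r in models.spot_point("wrist",k)[:2]:
        uv=np.array(r["point"])*[560,420]; d=M[:3,:3]@np.linalg.inv(c["mtx"])@[*uv,1]; o=M[:3,3]
        print(k,round(r["conf"],2),uv,o+d*(z-o[2])/d[2])
```

```text
2.2 [0.4659 0.1571 0.3247] [[ 1.      0.0016 -0.0033]
 [ 0.0033 -0.0001  1.    ]
 [ 0.0016 -1.     -0.0001]] [0.4084 0.5023 0.4951]
[[-0.0044  0.9564  0.2921  0.385 ]
 [ 1.      0.0042  0.0013  0.156 ]
 [-0.      0.2921 -0.9564  0.4661]
 [ 0.      0.      0.      1.    ]]
hub 0.8 [179.592 258.51 ] [0.5257 0.0644 0.158 ]
grip_centre 0.82 [187.824 341.796] [0.5915 0.0758 0.192 ]
grip_centre 0.45 [282.688 268.38 ] [0.5188 0.1602 0.192 ]
pin_top 0.89 [282.8  271.32] [0.5285 0.1606 0.178 ]
```

View pics/w1.png

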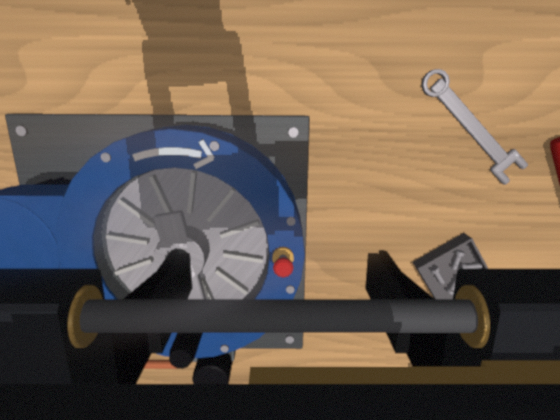

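The wrist view shows the hub at (180,258), the grip near (185,342) and the pin at (283,267), which matches the top view. Next: above the grip, down, and close.

>>> arm_command(translation=[[0.78,0,-0.51],[0.78,0,-0.51]], rotation=[[0,0,0],[0,0,0]], grip=[-1,-1])

```text
time_s: 2.6
position: [0.5278, 0.1187, 0.3249]
tcp_rot: [[1.0, 0.002, -0.004], [0.004, 0.0, 1.0], [0.002, -1.0, 0.0]]
force: [0.7, 1.2, 0.3]
opening: 1.002
```

>>> arm_command(translation=[[0.78,0,-0.51],[0.78,0,-0.51],[0.78,0,-0.51]], rotation=[[0,0,0],[0,0,0],[0,0,0]], grip=[-1,-1,-1])

```text
time_s: 2.9
position: [0.5911, 0.0771, 0.3241]
tcp_rot: [[1.0, 0.001, -0.001], [0.001, 0.0, 1.0], [0.001, -1.0, 0.0]]
force: [-1.4, 0.5, -0.7]
opening: 1.0
```

>>> arm_command(translation=[[0,0.5,0],[0,1,0],[0,1,0]], rotation=[[0,0,0],[0,0,0],[0,0,0]], grip=[-1,-1,-1])

```text
time_s: 3.2
position: [0.5833, 0.0795, 0.2394]
tcp_rot: [[1.0, -0.014, -0.004], [0.004, 0.002, 1.0], [-0.014, -1.0, 0.002]]
force: [-0.3, 0.9, -0.8]
opening: 1.0
```

>>> arm_command(translation=[[0,0.2,0],[0,0.48,0],[0,0.48,0]], rotation=[[0,0,0],[0,0,0],[0,0,0]], grip=[-1,-1,-1])

```text
time_s: 3.5
position: [0.5869, 0.0786, 0.2055]
tcp_rot: [[1.0, -0.004, -0.003], [0.003, 0.001, 1.0], [-0.004, -1.0, 0.001]]
force: [-0.5, -0.8, 0.5]
opening: 1.002
```

>>> arm_command(translation=[[0,0,0],[0,0,0],[0,0,0],[0,0,0],[0,0,0]], rotation=[[0,0,0],[0,0,0],[0,0,0],[0,0,0],[0,0,0]], grip=[0.2,0.4,1,1,1])

```text
time_s: 4.0
position: [0.5891, 0.0768, 0.2067]
tcp_rot: [[1.0, 0.001, -0.002], [0.002, -0.0, 1.0], [0.001, -1.0, -0.0]]
force: [0.2, -0.1, 0.8]
opening: 0.632
```

>>> arm_command(translation=[[0,0,0],[0,0,0],[0,0,0],[0,0,0]], rotation=[[0,0,0],[0,0,0],[0,0,0],[0,0,0]], grip=[1,1,1,1])

```text
time_s: 4.4
position: [0.5889, 0.0767, 0.2061]
tcp_rot: [[1.0, -0.0, -0.002], [0.002, -0.0, 1.0], [-0.0, -1.0, -0.0]]
force: [-1.0, -5.5, 1.0]
opening: 0.265
```

Run:
```python
from h import *
np.set_printoptions(precision=4,suppress=True)
s=bot.read_state(); print(s["time_s"],s["position"],s["force"],s["moment"],s["opening"])
c=eyes.capture("wrist"); cv2.imwrite("pics/w2.png",c["image"])
```

```text
4.4 [0.5889 0.0767 0.2061] [-0.957  -5.4613  0.9861] [-1.2293  0.0087 -0.0282] 0.2647015231096478
```

View pics/w2.png

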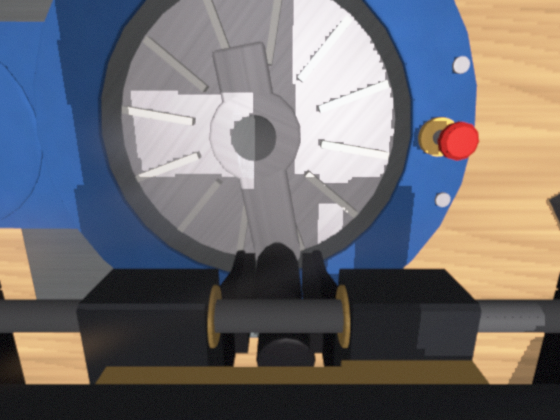

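Grip is held between the pads (opening 23 mm). I'll refine the hub and pin from this near view.

```bash
cat >> h.py <<'E'
np.set_printoptions(precision=4,suppress=True)
def wz(c,s,uv,z):
    T=np.eye(4);T[:3,:3]=s["tcp_rot"];T[:3,3]=s["position"]; M=T@np.array(c["hand_eye"])
    d=M[:3,:3]@np.linalg.inv(c["mtx"])@[*uv,1]; o=M[:3,3]; return o+d*(z-o[2])/d[2]
E
python3 - <<'E'
from h import *
s=bot.read_state(); c=eyes.capture("wrist")
for k,z in dict(hub=.158,pin_top=.178).items():
    for r in models.spot_point("wrist",k)[:1]:
        uv=np.array(r["point"])*[560,420]; print(k,r["conf"],uv,wz(c,s,uv,z))
print(wz(c,s,(255,135),.158),wz(c,s,(459,141),.178))
E
```

```text
hub 0.88 [257.376 139.02 ] [0.5267 0.0643 0.158 ]
pin_top 0.87 [461.272 139.902] [0.5248 0.1603 0.178 ]
[0.5246 0.0631 0.158 ] [0.5253 0.1593 0.178 ]
```

```bash
cat > plan.py <<'E'
import sys; from h import *
# plan.py phi0 phi_step n : rows relative to call start (tool x=world x, tool z=world y)
p0,st,n=map(float,sys.argv[1:]); P=lambda a:.065*np.array([np.cos(a),np.sin(a)])
for k in range(int(n)):
    a=p0-k*st
    print(round(a,3),[[round(v[0],2),0,round(v[1],2)] for v in[(P(a-st*i/5)-P(a))/.08 for i in range(1,6)]])
E
cat > tq.py <<'E'
import sys; from h import *
# x y fx fy ...: print phi, torque, radial force, radius
v=np.array(list(map(float,sys.argv[1:]))).reshape(-1,4)
for x,y,fx,fy in v:
    r=np.array([x-.525,y-.064]); print("phi %.3f tq %.2f rad %.1f r %.4f"%(np.arctan2(r[1],r[0]),r[0]*fy-r[1]*fx,(r@[fx,fy])/np.linalg.norm(r),np.linalg.norm(r)))
E
python3 plan.py .196 .25 18
```

```text
0.196 [[np.float64(0.01), 0, np.float64(-0.04)], [np.float64(0.01), 0, np.float64(-0.08)], [np.float64(0.01), 0, np.float64(-0.12)], [np.float64(0.02), 0, np.float64(-0.16)], [np.float64(0.01), 0, np.float64(-0.2)]]
-0.054 [[np.float64(-0.0), 0, np.float64(-0.04)], [np.float64(-0.01), 0, np.float64(-0.08)], [np.float64(-0.02), 0, np.float64(-0.12)], [np.float64(-0.02), 0, np.float64(-0.16)], [np.float64(-0.04), 0, np.float64(-0.2)]]
-0.304 [[np.float64(-0.01), 0, np.float64(-0.04)], [np.float64(-0.03), 0, np.float64(-0.08)], [np.float64(-0.05), 0, np.float64(-0.11)], [np.float64(-0.06), 0, np.float64(-0.15)], [np.float64(-0.08), 0, np.float64(-0.18)]]
-0.554 [[np.float64(-0.02), 0, np.float64(-0.03)], [np.float64(-0.05), 0, np.float64(-0.07)], [np.float64(-0.07), 0, np.float64(-0.1)], [np.float64(-0.1), 0, np.float64(-0.13)], [np.float64(-0.13), 0, np.float64(-0.16)]]
-0.804 [[np.float64(-0.03), 0, np.float64(-0.03)], [np.float64(-0.06), 0, np.float64(-0.05)], [np.float64(-0.09), 0, np.float64(-0.08)], [np.float64(-0.13), 0, np.float64(-0.1)], [np.float64(-0.16), 0, np.float64(-0.12)
[... 2110 characters left out ...]
, 0, np.float64(0.16)], [np.float64(0.06), 0, np.float64(0.19)]]
-3.554 [[np.float64(0.02), 0, np.float64(0.04)], [np.float64(0.04), 0, np.float64(0.07)], [np.float64(0.06), 0, np.float64(0.11)], [np.float64(0.08), 0, np.float64(0.14)], [np.float64(0.1), 0, np.float64(0.17)]]
-3.804 [[np.float64(0.03), 0, np.float64(0.03)], [np.float64(0.05), 0, np.float64(0.06)], [np.float64(0.08), 0, np.float64(0.09)], [np.float64(0.11), 0, np.float64(0.12)], [np.float64(0.14), 0, np.float64(0.14)]]
-4.054 [[np.float64(0.03), 0, np.float64(0.02)], [np.float64(0.07), 0, np.float64(0.05)], [np.float64(0.1), 0, np.float64(0.07)], [np.float64(0.14), 0, np.float64(0.09)], [np.float64(0.17), 0, np.float64(0.1)]]
```

>>> arm_command(translation=[[0.01,0,-0.04],[0.01,0,-0.08],[0.01,0,-0.12],[0.015,0,-0.16],[0.01,0,-0.2]], rotation=[[0,0,0],[0,0,0],[0,0,0],[0,0,0],[0,0,0]], grip=[1,1,1,1,1])

```text
time_s: 5.1
position: [0.5899, 0.0631, 0.2061]
tcp_rot: [[1.0, 0.001, -0.001], [0.001, 0.005, 1.0], [0.001, -1.0, 0.005]]
force: [1.0, 5.0, -0.1]
opening: 0.238
```

>>> arm_command(translation=[[0,0,-0.04],[-0.01,0,-0.08],[-0.02,0,-0.12],[-0.025,0,-0.16],[-0.035,0,-0.2]], rotation=[[0,0,0],[0,0,0],[0,0,0],[0,0,0],[0,0,0]], grip=[1,1,1,1,1])

```text
time_s: 5.6
position: [0.5877, 0.047, 0.2061]
tcp_rot: [[1.0, 0.002, -0.001], [0.001, 0.005, 1.0], [0.002, -1.0, 0.005]]
force: [1.6, 5.9, 0.1]
opening: 0.24
```

>>> arm_command(translation=[[-0.01,0,-0.04],[-0.03,0,-0.08],[-0.045,0,-0.11],[-0.06,0,-0.15],[-0.08,0,-0.18]], rotation=[[0,0,0],[0,0,0],[0,0,0],[0,0,0],[0,0,0]], grip=[1,1,1,1,1])

```text
time_s: 6.1
position: [0.5816, 0.0323, 0.2061]
tcp_rot: [[1.0, 0.003, -0.001], [0.001, 0.004, 1.0], [0.003, -1.0, 0.004]]
force: [3.0, 5.1, -2.1]
opening: 0.244
```

>>> arm_command(translation=[[-0.02,0,-0.03],[-0.05,0,-0.07],[-0.07,0,-0.1],[-0.1,0,-0.13],[-0.13,0,-0.16]], rotation=[[0,0,0],[0,0,0],[0,0,0],[0,0,0],[0,0,0]], grip=[1,1,1,1,1])

```text
time_s: 6.6
position: [0.5719, 0.0192, 0.2061]
tcp_rot: [[1.0, 0.004, -0.001], [0.001, 0.004, 1.0], [0.004, -1.0, 0.004]]
force: [2.9, 4.9, -3.2]
opening: 0.246
```

```bash
python3 -c "
from h import *
s=bot.read_state();print(s['position'],s['force'],s['moment'])"; python3 tq.py .5899 .0631 1 5 .5877 .047 1.6 5.9
```

```text
[0.5719 0.0192 0.2061] [ 2.9045  4.8914 -3.2368] [ 0.7959 -0.6007  0.0438]
phi -0.014 tq 0.33 rad 0.9 r 0.0649
phi -0.265 tq 0.40 rad 0.0 r 0.0650
```

>>> arm_command(translation=[[-0.03,0,-0.03],[-0.06,0,-0.05],[-0.09,0,-0.08],[-0.13,0,-0.1],[-0.16,0,-0.12]], rotation=[[0,0,0],[0,0,0],[0,0,0],[0,0,0],[0,0,0]], grip=[1,1,1,1,1])

```text
time_s: 7.1
position: [0.5594, 0.0091, 0.2061]
tcp_rot: [[1.0, 0.005, -0.001], [0.001, 0.003, 1.0], [0.005, -1.0, 0.003]]
force: [4.6, 2.9, -4.5]
opening: 0.241
```

>>> arm_command(translation=[[-0.04,0,-0.02],[-0.07,0,-0.04],[-0.11,0,-0.05],[-0.15,0,-0.07],[-0.19,0,-0.08]], rotation=[[0,0,0],[0,0,0],[0,0,0],[0,0,0],[0,0,0]], grip=[1,1,1,1,1])

```text
time_s: 7.6
position: [0.5447, 0.0023, 0.2061]
tcp_rot: [[1.0, 0.006, -0.001], [0.001, 0.002, 1.0], [0.006, -1.0, 0.002]]
force: [5.4, 2.4, -5.4]
opening: 0.247
```

>>> arm_command(translation=[[-0.04,0,-0.01],[-0.08,0,-0.015],[-0.12,0,-0.02],[-0.16,0,-0.03],[-0.2,0,-0.03]], rotation=[[0,0,0],[0,0,0],[0,0,0],[0,0,0],[0,0,0]], grip=[1,1,1,1,1])

```text
time_s: 8.1
position: [0.5303, -0.0006, 0.2062]
tcp_rot: [[1.0, 0.01, -0.001], [0.001, 0.001, 1.0], [0.01, -1.0, 0.001]]
force: [7.7, 1.5, -9.0]
opening: 0.247
```

>>> arm_command(translation=[[-0.04,0,0],[-0.08,0,0],[-0.12,0,0.01]], rotation=[[0,0,0],[0,0,0],[0,0,0]], grip=[1,1,1])

```text
time_s: 8.4
position: [0.5215, -0.0006, 0.2062]
tcp_rot: [[1.0, 0.011, -0.001], [0.001, -0.001, 1.0], [0.011, -1.0, -0.001]]
force: [9.7, -0.8, -9.8]
opening: 0.241
```

>>> arm_command(translation=[[-0.04,0,0.005],[-0.08,0,0.015],[-0.12,0,0.025]], rotation=[[0,0,0],[0,0,0],[0,0,0]], grip=[1,1,1])

```text
time_s: 8.7
position: [0.5123, 0.0005, 0.2062]
tcp_rot: [[1.0, 0.012, -0.001], [0.001, -0.002, 1.0], [0.012, -1.0, -0.002]]
force: [9.3, -3.6, -11.3]
opening: 0.245
```

```bash
python3 -c "
from h import *
s=bot.read_state();print(s['position'],s['force'],s['moment'])"; python3 plan.py -1.854 .15 4 | sed 's/np.float64//g'
```

```text
[0.5123 0.0005 0.2062] [  9.3315  -3.5749 -11.2955] [-0.4    -1.5805 -0.0087]
-1.854 [[(-0.02), 0, (0.01)], [(-0.05), 0, (0.02)], [(-0.07), 0, (0.02)], [(-0.09), 0, (0.03)], [(-0.11), 0, (0.04)]]
-2.004 [[(-0.02), 0, (0.01)], [(-0.04), 0, (0.02)], [(-0.06), 0, (0.03)], [(-0.09), 0, (0.05)], [(-0.11), 0, (0.06)]]
-2.154 [[(-0.02), 0, (0.01)], [(-0.04), 0, (0.03)], [(-0.06), 0, (0.04)], [(-0.08), 0, (0.06)], [(-0.1), 0, (0.07)]]
-2.304 [[(-0.02), 0, (0.02)], [(-0.04), 0, (0.03)], [(-0.05), 0, (0.05)], [(-0.07), 0, (0.07)], [(-0.08), 0, (0.09)]]
```

>>> arm_command(translation=[[-0.04,0,0.01],[-0.08,0,0.025],[-0.11,0,0.04]], rotation=[[0,0,0],[0,0,0],[0,0,0]], grip=[1,1,1])

```text
time_s: 9.0
position: [0.5029, 0.0031, 0.2062]
tcp_rot: [[1.0, 0.01, -0.002], [0.002, -0.004, 1.0], [0.01, -1.0, -0.004]]
force: [7.5, -5.5, -10.0]
opening: 0.247
```

>>> arm_command(translation=[[-0.035,0,0.02],[-0.075,0,0.04]], rotation=[[0,0,0],[0,0,0]], grip=[1,1])

```text
time_s: 9.2
position: [0.4965, 0.0058, 0.2062]
tcp_rot: [[1.0, 0.009, -0.002], [0.002, -0.005, 1.0], [0.009, -1.0, -0.005]]
force: [7.0, -5.8, -8.0]
opening: 0.243
```

>>> arm_command(translation=[[-0.035,0,0.02]], rotation=[[0,0,0]], grip=[1])

```text
time_s: 9.3
position: [0.4931, 0.0076, 0.2061]
tcp_rot: [[1.0, 0.008, -0.002], [0.002, -0.004, 1.0], [0.008, -1.0, -0.004]]
force: [5.2, -6.5, -9.0]
opening: 0.24
```

>>> arm_command(translation=[[-0.035,0,0.025]], rotation=[[0,0,0]], grip=[1])

```text
time_s: 9.4
position: [0.4899, 0.0095, 0.2061]
tcp_rot: [[1.0, 0.007, -0.002], [0.002, -0.004, 1.0], [0.007, -1.0, -0.004]]
force: [4.1, -6.4, -7.4]
opening: 0.241
```

```bash
cat > fit.py <<'E'
import sys; from h import *
from scipy.optimize import curve_fit
v=np.array([[.5899,.0631,1,5],[.5877,.047,1.6,5.9],[.5816,.0323,3,5.1],[.5719,.0192,2.9,4.9],[.5594,.0091,4.6,2.9],[.5447,.0023,5.4,2.4],[.5303,-.0006,7.7,1.5],[.5215,-.0006,9.7,-.8],[.5123,.0005,9.3,-3.6],[.5029,.0031,7.5,-5.5],[.4965,.0058,7,-5.8]])
s=bot.read_state()
x=np.array(list(map(float,sys.argv[1:]))).reshape(-1,4)
v=np.vstack([v,x])
rx,ry=v[:,0]-.525,v[:,1]-.064; ph=-np.arctan2(ry,rx); ph[ph<-1]+=2*np.pi; T=rx*v[:,3]-ry*v[:,2]
print(np.c_[ph,T])
m=lambda p,c,A:.37+A*np.where(abs(p-c)<.5,.5+.5*np.cos(np.pi*(p-c)/.5),0)
g=lambda p,c,A,w:.37+A*np.exp(-(p-c)**2/2/w**2)
print(curve_fit(m,ph,T,[1.75,.3])[0],curve_fit(g,ph,T,[1.75,.3,.2])[0])
E
echo
python3 fit.py .4931 .0076 5.2 -6.5 .4899 .0095 4.1 -6.4; python3 -c "
from h import *
s=bot.read_state();print(s['time_s'],s['position'],s['force'])"
```

```text
[[0.0139 0.3254]
 [0.2648 0.3971]
 [0.5105 0.3838]
 [0.7625 0.3597]
 [1.0111 0.3523]
 [1.2617 0.3805]
 [1.4889 0.5054]
 [1.6249 0.6294]
 [1.7682 0.6363]
 [1.9189 0.5783]
 [2.0262 0.5727]
 [2.0855 0.5006]
 [2.143  0.4481]]
[1.7871 0.3003] [1.7755 0.2795 0.246 ]
9.4 [0.4899 0.0095 0.2061] [ 4.1003 -6.3902 -7.4012]
```

Peak is fitted at 1.78 rad. We're at 2.14 rad with the torque clearly easing, so I'll stop here and release.

>>> arm_command(translation=[[0,0,0],[0,0,0],[0,0,0]], rotation=[[0,0,0],[0,0,0],[0,0,0]], grip=[1,1,1])

```text
time_s: 9.7
position: [0.4888, 0.0102, 0.2061]
tcp_rot: [[1.0, 0.004, -0.002], [0.002, -0.003, 1.0], [0.004, -1.0, -0.003]]
force: [3.7, -5.0, -4.9]
opening: 0.242
```

```bash
python3 -c "
from h import *
s=bot.read_state();print(s['time_s'],s['position'],s['force'],-np.arctan2(s['position'][1]-.064,s['position'][0]-.525))"
```

```text
9.7 [0.4888 0.0102 0.2061] [ 3.7278 -4.9551 -4.8947] 2.163816508385766
```

>>> arm_command(translation=[[0,0,0],[0,0,0],[0,0,0],[0,0,0],[0,0,0]], rotation=[[0,0,0],[0,0,0],[0,0,0],[0,0,0],[0,0,0]], grip=[0.3,0.2,0,0,0])

```text
time_s: 10.2
position: [0.4865, 0.0121, 0.2062]
tcp_rot: [[1.0, 0.0, -0.002], [0.002, 0.0, 1.0], [0.0, -1.0, 0.0]]
force: [-0.6, 1.0, -0.8]
opening: 0.488
```

>>> arm_command(translation=[[0,-0.2,0],[0,-0.5,0],[0,-1,0],[0,-1,0]], rotation=[[0,0,0],[0,0,0],[0,0,0],[0,0,0]], grip=[0,0,0,0])

```text
time_s: 10.6
position: [0.4898, 0.0115, 0.2908]
tcp_rot: [[1.0, 0.011, -0.002], [0.002, -0.002, 1.0], [0.011, -1.0, -0.002]]
force: [0.6, 0.4, 0.3]
opening: 0.501
```

Run:
```python
from h import *
s=bot.read_state(); print(s["time_s"],s["position"],s["force"],s["opening"])
c=eyes.capture("wrist"); cv2.imwrite("pics/w3.png",c["image"])
for k,z in dict(hub=.158,grip_centre=.192,pin_top=.178).items():
    for r in models.spot_point("wrist",k)[:2]:
        uv=np.array(r["point"])*[560,420]; print(k,round(r["conf"],2),uv,wz(c,s,uv,z))
```

```text
10.6 [0.4898 0.0115 0.2908] [0.5926 0.3981 0.2823] 0.5011585732290332
hub 0.84 [342.72  248.514] [0.5259 0.0637 0.158 ]
grip_centre 0.97 [276.976 219.912] [0.4896 0.0096 0.192 ]
grip_centre 0.58 [472.696 256.41 ] [0.5171 0.1519 0.192 ]
pin_top 0.64 [473.704 261.114] [0.5274 0.1615 0.178 ]
```

View pics/w3.png

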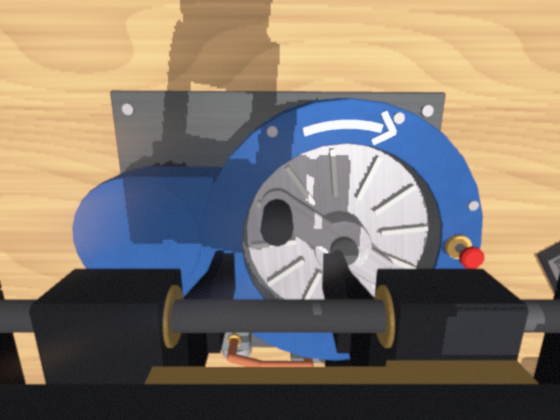

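Grip shows at (277,220) and hasn't moved since release; pin head is at (472,258). Moving above the pin with the jaws shutting.

>>> arm_command(translation=[[0.12,0,0.45],[0.25,0,0.925],[0.25,0,0.925]], rotation=[[0,0,0],[0,0,0],[0,0,0]], grip=[1,1,1])

```text
time_s: 11.1
position: [0.5064, 0.0892, 0.2847]
tcp_rot: [[1.0, -0.002, -0.006], [0.006, 0.002, 1.0], [-0.002, -1.0, 0.002]]
force: [-0.5, -0.7, -0.6]
opening: 0.311
```

>>> arm_command(translation=[[0.12,0,0.45],[0.25,0,0.925],[0.25,0,0.925],[0.25,0,0.925],[0.25,0,0.925]], rotation=[[0,0,0],[0,0,0],[0,0,0],[0,0,0],[0,0,0]], grip=[1,1,1,1,1])

```text
time_s: 11.6
position: [0.5255, 0.1589, 0.2852]
tcp_rot: [[1.0, -0.002, -0.001], [0.001, -0.001, 1.0], [-0.002, -1.0, -0.001]]
force: [-0.3, 0.3, 0.0]
opening: 0.007
```

>>> arm_command(translation=[[0,0.3,0],[0,0.6,0],[0,0.6,0],[0,0.6,0],[0,0.6,0]], rotation=[[0,0,0],[0,0,0],[0,0,0],[0,0,0],[0,0,0]], grip=[1,1,1,1,1])

```text
time_s: 12.1
position: [0.5272, 0.1594, 0.2393]
tcp_rot: [[1.0, 0.002, -0.001], [0.001, 0.0, 1.0], [0.002, -1.0, 0.0]]
force: [-0.9, 0.3, -0.5]
opening: 0.004
```

Run:
```python
from h import *
s=bot.read_state(); print(s["time_s"],s["position"],s["force"],s["opening"])
c=eyes.capture("wrist"); cv2.imwrite("pics/w4.png",c["image"])
for k,z in dict(pin_top=.178,hub=.158).items():
    for r in models.spot_point("wrist",k)[:2]:
        uv=np.array(r["point"])*[560,420]; print(k,round(r["conf"],2),uv,wz(c,s,uv,z))
for n in("top","scene"):
    c=eyes.capture(n)
    for r in models.spot_point(n,"pin_top")[:2]:
        uv=np.array(r["point"])*[560,420]; print(n,round(r["conf"],2),uv,atz(c,uv,.178))
```

```text
12.1 [0.5272 0.1594 0.2393] [-0.8751  0.3487 -0.4758] 0.0038666749866586108
pin_top 0.73 [278.992 239.19 ] [0.5259 0.1591 0.178 ]
pin_top 0.49 [185.08  179.718] [0.4895 0.105  0.178 ]
scene 0.43 [355.824 209.58 ] [0.532  0.1579 0.178 ]
```

View pics/w4.png

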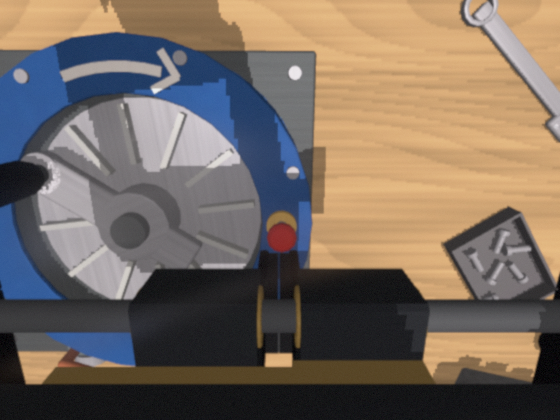

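Pin head at (281,237), 1–2 mm from directly under the fingertips. Descending gently.

>>> arm_command(translation=[[0,0.15,0],[0,0.3,0],[0,0.4,0],[0,0.4,0],[0,0.4,0]], rotation=[[0,0,0],[0,0,0],[0,0,0],[0,0,0],[0,0,0]], grip=[1,1,1,1,1])

```text
time_s: 12.95
position: [0.5262, 0.1599, 0.2055]
tcp_rot: [[1.0, -0.001, -0.002], [0.002, -0.0, 1.0], [-0.001, -1.0, -0.0]]
force: [0.5, -0.7, 0.7]
opening: 0.004
```

>>> arm_command(translation=[[0,0.02,0],[0,0.04,0],[0,0.06,0],[0,0.08,0],[0,0.08,0]], rotation=[[0,0,0],[0,0,0],[0,0,0],[0,0,0],[0,0,0]], grip=[1,1,1,1,1])

```text
time_s: 13.45
position: [0.5264, 0.1599, 0.1998]
tcp_rot: [[1.0, 0.0, -0.002], [0.002, 0.0, 1.0], [0.0, -1.0, -0.0]]
force: [-0.1, 0.4, 0.8]
opening: 0.008
```

>>> arm_command(translation=[[0,0.02,0],[0,0.03,0],[0,0.04,0],[0,0.05,0],[0,0.05,0]], rotation=[[0,0,0],[0,0,0],[0,0,0],[0,0,0],[0,0,0]], grip=[1,1,1,1,1])

```text
time_s: 13.95
position: [0.5264, 0.1599, 0.1957]
tcp_rot: [[1.0, 0.0, -0.002], [0.002, -0.0, 1.0], [0.0, -1.0, -0.0]]
force: [-0.5, 0.1, 1.5]
opening: 0.006
```

>>> arm_command(translation=[[0,0.01,0],[0,0.02,0],[0,0.03,0],[0,0.03,0]], rotation=[[0,0,0],[0,0,0],[0,0,0],[0,0,0]], grip=[1,1,1,1])

```text
time_s: 14.35
position: [0.5264, 0.1599, 0.1932]
tcp_rot: [[1.0, 0.0, -0.002], [0.002, 0.0, 1.0], [0.0, -1.0, 0.0]]
force: [-0.7, -0.0, 2.0]
opening: 0.001
```

>>> arm_command(translation=[[0,0.01,0],[0,0.02,0],[0,0.03,0],[0,0.03,0]], rotation=[[0,0,0],[0,0,0],[0,0,0],[0,0,0]], grip=[1,1,1,1])

```text
time_s: 14.75
position: [0.5264, 0.1599, 0.1908]
tcp_rot: [[1.0, 0.0, -0.002], [0.002, 0.0, 1.0], [0.0, -1.0, 0.0]]
force: [0.2, 0.1, 2.0]
opening: 0.005
```

>>> arm_command(translation=[[0,0.01,0],[0,0.02,0],[0,0.03,0],[0,0.03,0]], rotation=[[0,0,0],[0,0,0],[0,0,0],[0,0,0]], grip=[1,1,1,1])

```text
time_s: 15.15
position: [0.5264, 0.1599, 0.1884]
tcp_rot: [[1.0, 0.0, -0.002], [0.002, -0.0, 1.0], [0.0, -1.0, -0.0]]
force: [-0.5, -0.2, 1.6]
opening: 0.007
```

Run:
```python
from h import *
s=bot.read_state(); print(s["time_s"],s["position"],s["force"],s["moment"])
```

```text
15.15 [0.5264 0.1599 0.1884] [-0.4566 -0.2492  1.5553] [ 0.0093 -0.0749 -0.0452]
```

Sliding with about 2 N, already well past the 3 mm false stop. Continue until the firm stop.

>>> arm_command(translation=[[0,0.01,0],[0,0.02,0],[0,0.02,0]], rotation=[[0,0,0],[0,0,0],[0,0,0]], grip=[1,1,1])

```text
time_s: 15.45
position: [0.5264, 0.1599, 0.1868]
tcp_rot: [[1.0, 0.0, -0.002], [0.002, 0.0, 1.0], [0.0, -1.0, 0.0]]
force: [0.2, 0.4, 1.4]
opening: 0.005
```

>>> arm_command(translation=[[0,0.01,0],[0,0.01,0]], rotation=[[0,0,0],[0,0,0]], grip=[1,1])

```text
time_s: 15.65
position: [0.5265, 0.1599, 0.1864]
tcp_rot: [[1.0, 0.0, -0.002], [0.002, -0.0, 1.0], [0.0, -1.0, -0.0]]
force: [-0.6, -0.4, 4.0]
opening: 0.006
```

>>> arm_command(translation=[[0,0.01,0],[0,0.01,0]], rotation=[[0,0,0],[0,0,0]], grip=[1,1])

```text
time_s: 15.85
position: [0.5265, 0.1599, 0.1864]
tcp_rot: [[1.0, 0.001, -0.002], [0.002, -0.0, 1.0], [0.001, -1.0, -0.0]]
force: [-1.5, 0.4, 8.5]
opening: 0.005
```

Firm stop at TCP z 0.1864 (expected 0.186), 8.5 N. Lift off, check, hand in.

>>> arm_command(translation=[[0,-0.2,0],[0,-0.6,0],[0,-1,0],[0,-1,0],[0,-1,0]], rotation=[[0,0,0],[0,0,0],[0,0,0],[0,0,0],[0,0,0]], grip=[1,1,1,1,1])

```text
time_s: 16.35
position: [0.5261, 0.1599, 0.2654]
tcp_rot: [[1.0, 0.0, -0.002], [0.002, 0.0, 1.0], [0.0, -1.0, 0.0]]
force: [-0.4, -0.3, -0.5]
opening: 0.006
```

>>> arm_command(translation=[[-0.4,-0.4,0],[-0.4,-0.4,0],[-0.4,-0.4,0],[-0.4,-0.4,0],[-0.4,-0.4,0]], rotation=[[0,0,0],[0,0,0],[0,0,0],[0,0,0],[0,0,0]], grip=[1,1,1,1,1])

```text
time_s: 16.85
position: [0.4944, 0.1597, 0.2962]
tcp_rot: [[1.0, -0.002, -0.002], [0.002, -0.0, 1.0], [-0.002, -1.0, -0.0]]
force: [0.4, 1.2, -0.2]
opening: 0.008
```

Run:
```python
from h import *
s=bot.read_state(); print(s["time_s"],s["position"],s["force"])
c=eyes.capture("wrist"); cv2.imwrite("pics/w5.png",c["image"])
for k,z in (("pin_top",.164),("pin_top",.178),("grip_centre",.192)):
    for r in models.spot_point("wrist",k)[:1]:
        uv=np.array(r["point"])*[560,420]; print(k,z,round(r["conf"],2),uv,wz(c,s,uv,z))
```

```text
16.85 [0.4944 0.1597 0.2962] [ 0.3732  1.2409 -0.1647]
pin_top 0.164 0.54 [278.488 245.28 ] [0.5258 0.1592 0.164 ]
pin_top 0.178 0.54 [278.488 245.28 ] [0.52   0.1592 0.178 ]
grip_centre 0.192 0.56 [ 65.576 208.488] [0.4866 0.0073 0.192 ]
```

View pics/w5.png

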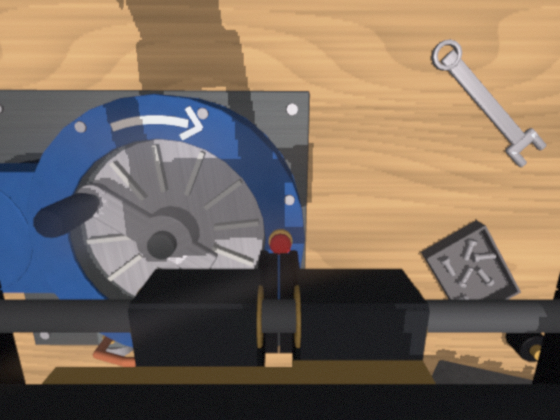

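The pin head at (280,243) now sits on its collar, which fits 164 mm height (x 0.5258, as before). The arm touches nothing.

```bash
python3 -c "
from rig import bot
print(bot.hand_in())"
```

```text
the job is handed in; nothing more can be done
None
```

The compressor is locked: the flywheel stands just past the compression peak, the locking pin is home, and the job was handed in after about 17 s of the 72 s allowed. The hand-in gives no verdict, so the result rests on my own checks.

- **Turning:** I gripped the black finger grip and turned it clockwise at about 0.5 rad/s. The torque was about 0.37 N m, rose to about 0.64 N m, and had eased to about 0.45 N m when I stopped. The fitted peak puts the stop about 0.38 rad past it, inside the pin's 0.2–0.55 rad window.
- **Pin:** I let go, then pressed the pin down with closed fingers. It slid at about 2 N with no stop at 3 mm. It met a firm stop at tool height 0.1864 m (0.186 m expected), where I pushed to 8.5 N, well under the 30 N limit.
- **Last checks:** The last picture shows the pin head seated on its collar at the fully-home height. The flywheel had not noticeably moved: the network put the grip about 4 mm from its earlier estimate, with low confidence (0.56).
- **Robot and surroundings:** The arm was clear and touching nothing. It never went near the bottle or the tray, but I did not re-measure them.

One small disagreement: the cameras' pin positions differed by up to about 6 mm. I used the wrist camera's near view, and the press confirmed it.

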